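# Shut the cabinet door and point out the hanger tool

## Task

The door of the white wall cabinet has been left hanging open over the lower shelf. Push it fully shut with the fingertips, without slamming it, and touch nothing that lies on the shelf. Then show me the red derailleur hanger tool: point straight down at it with the fingertips just above it, not touching, hold there for a good two seconds, and finish still pointing at it.

Things in the scene. Friction and masses are not known exactly. Their poses are not given: they have to be found in the camera images.
- door (a joint): Door angle about its upright hinge, rad: 0 is fully shut (a hard stop), growing as it swings out over the shelf, up to 1.9; starts at 0.9 to 1.6. No spring or catch: friction (about 2 N at mid door) keeps it where it is left. Seen from the front, the hinge is on the right (-y of the shelf).
- hanger_tool: Red derailleur hanger tool, the thing to point at, lying flat: a ribbed arm along its own x with a round boss of 36 mm diameter at the +x end, with a steel stub, and a black sliding gauge near the other end. It spans x -0.084 to 0.084 and y -0.018 to 0.018; arm 15 and gauge 18 mm high, the stub at x = 0.066 30 mm high. Origin at the middle of its underside.
- spanner: Stainless spanner, 155 mm long, lying along its own x, under 15 mm high. Origin near its middle, at its underside. Leave alone.
- brake_pads: Pair of black brake pads in a grey tray, 70 x 46 mm, 23 mm high. Origin at the middle of its underside. Leave alone.
- lube_bottle: Capped clear lube bottle with a green band, standing, 32 mm diameter, 82 mm high. Origin at the middle of its underside. Leave alone.
- shelf (a point): Middle of the open front part of the lower shelf, on its upper face (z 0.030), of the fixed white cabinet, 400 mm wide. +x into the cabinet, +y along its width, z up. This part is 220 mm deep (x) and four loose things lie on it in a row along y, in any order. Behind it (x 0.11 to 0.31) stands the carcass, z 0.122 to 0.335, before a plywood board up to z 0.352.
- door_face (a point): Point on the white door's outer face, 240 mm from the hinge axis, 25 mm below the top edge (z 0.335, level with the carcass top). Panel 396 wide, 213 high, 16 thick, about 0.8 kg; lower edge 92 mm above the shelf. +y runs from hinge to free edge, +x into the panel: push that way to shut it. Hinge axis at x 0.016, y -0.24 from here. Bar pull 31 mm off the face at y 0.121, z -0.048 to -0.148.
Not all that is in view belongs to the job. What is meant by the hanger_tool is not yellow, and is the larger of those in its own colour.

How it is judged:
By the outcome, as a careful person would: the job done as asked, in the order asked, and still so for the second after the job is handed in, with the robot touching nothing.
It also fails if it takes over 53 s, if anything falls off the work surface, if the arm or the gripper's body presses on something with over 40 N, if the wrist force passes 120 N, or if a joint passes its speed limit or range.

## Robot

A 6-joint arm with a two-finger parallel gripper is mounted at the origin on the work surface. World frame = base frame: x ahead of the robot, y to its left, z up, the work surface at z = 0. Lengths are in m, angles in rad, forces in N, time in s.
With the tool pointing down it reaches from about 0.375 to 0.975 m from the base axis. Payload 3.8 kg.
Tool frame: the origin (TCP) lies between the finger pads, 19 mm behind the fingertips; this is the grasp point; z points along the fingers, y is the line along which they close (so a half turn about z gives the same grasp; the last joint's range is limited). The gripper opens to 85 mm and grips with 20 to 120 N. Pads are 22 mm wide; open, the fingers measure 114 mm over their backs; the gripper's body (76 mm by 85 mm) begins 54 mm behind the grasp point. The pads swing forward as they close: fully open they stand 13 mm farther back than shut.
Start: joints at [-1.139, 0.264, 1.604, -0, 1.274, -0.037], TCP at [0.305, -0.602, 0.25] pointing down, gripper open.
Joint ranges: [-2.63, 2.63], [-0.94, 2.18], [0.31, 2.57], [-1.31, 4.45], [0, 2.66], [-2.55, 2.55]. Speed limits (rad/s): [2.57, 2.57, 3.14, 3.14, 3.14, 3.14].

## Interface

Orientations are given as a rotation vector (axis times angle).
In Python, from workcell import readout, read_camera, finish_job gives the robot as it stands.
- The arm moves only by the tool jog_arm, never from a script. Its argument "deltas" is one flat list of numbers, 7 for each row, row after row: the shift along the tool's x, y, z in m, then the turn, a rotation vector about the tool's x, y, z in degrees, then the gripper command: -1 is shut, 1 is fully open, values between are in proportion. A call has 1 to 8 rows; each row is the pose to reach, as a shift and turn from the pose commanded when the call began, along the tool's axes at that moment; what a row does not reach only later rows make up. A row lasts 1/10 s, in which the tool goes at most 50 mm and 8.59 degrees, less where a joint would pass 70% of its speed; a pose out of reach is approached as far as the arm can. A call with a gripper value outside its range is refused whole. The fingers move at their own pace and stop on an object; "squeeze" is the grip in N (left out, the last holds). Time passes only in rows, so rows that repeat a pose let the fingers close. It gives the time, the measured TCP pose, the force, the opening and the grip force at its end, in the units of the state.
- readout.read_state(): the state, without advancing time (a new reading comes with each control period).
- read_camera(name): name is "scene" or "top" or "wrist"; returns a dict with "color" (420x560x3 uint8, blue, green, red), "fx", "fy", "cx", "cy" (pixels), "dist" ([k1, k2, p1, p2, k3] as OpenCV has them; the pictures are not rectified), "origin" and "attitude" of the camera in the world. Camera axes: x right, y down, z forward; pixel columns grow to the right and rows downward; lengths in m; the calibration is good to about 2 mm. A picture is of the moment at which its call begins. There is no depth.
- finish_job(): hands the job in; it is judged then, once.
The state is a dict: "time": time; "q": joint angles; "joint_vel": joint speeds; "joint_torque": joint torques, N m; "tool_pos": TCP position; "tcp_rot": TCP orientation; "wrist_force": force on the tool from outside, world axes, zero at the start; "torque": the same for the moment, N m; "width": opening from 0.0 (shut) to 1.0 (fully open); "grip_force": force on a finger pad.
Only numpy, scipy, OpenCV 4.12 (cv2) and the standard library are available. Lean on these libraries where they do the work, as an engineer would, in place of code of your own. Each camera call takes 0.05 s, during which the arm holds its last target. There are 200 camera calls.

## Working session

There is one attempt and no reset: what is moved stays moved. The work goes in short steps, Python scripts to look and compute and a tool call to move; the robot and the scene stay as the last step left them, time stands still between calls to the robot, and variables do not carry over. Pictures are saved under pics/ and viewed, at most 10 in all, crops included, and the job is handed in when it is done.

Besides the shell and the picture viewer there is one more tool, called as a command line: name --argument value ..., lists and objects as JSON in quotes. jog_arm: Moves the arm, as the interface text tells. Its arguments: {"type":"object","properties":{"deltas":{"type":"array"},"squeeze":{"type":"number"}},"required":["deltas"]}

```bash
mkdir -p pics
cat > h.py <<'E'
import cv2,numpy as np
from workcell import readout,read_camera,finish_job
from scipy.spatial.transform import Rotation as R
def ray(c,uv):
    K=np.array([[c['fx'],0,c['cx']],[0,c['fy'],c['cy']],[0,0,1]])
    p=cv2.undistortPoints(np.array(uv,float).reshape(-1,1,2),K,np.array(c['dist'],float)).reshape(-1,2)
    d=np.c_[p,np.ones(len(p))]
    A=np.array(c['attitude'],float); A=R.from_rotvec(A).as_matrix() if A.size==3 else A
    return np.array(c['origin'],float),d@A.T
def plane(c,uv,z):
    o,d=ray(c,uv); return o+d*((z-o[2])/d[:,2])[:,None]
def proj(c,P):
    K=np.array([[c['fx'],0,c['cx']],[0,c['fy'],c['cy']],[0,0,1]])
    A=np.array(c['attitude'],float); A=R.from_rotvec(A).as_matrix() if A.size==3 else A
    P=(np.array(P,float).reshape(-1,3)-c['origin'])@A
    return cv2.projectPoints(P,np.zeros(3),np.zeros(3),K,np.array(c['dist'],float))[0].reshape(-1,2)
E
python3 - <<'E'
from h import *
import pickle
cs={n:read_camera(n) for n in ('scene','top','wrist')}
pickle.dump(cs,open('c0.pkl','wb'))
for n,c in cs.items(): print(n,c['origin'],c['attitude'],c['fx']); cv2.imwrite(f'pics/{n}0.png',c['color'])
print(readout.read_state())
E
```

```text
scene [ 0.45124712 -0.20129366  1.05860931] [-2.74696899  0.58371322 -0.09954048] 500.7098546186378
top [0.46202684 0.06795445 1.02670095] [-2.16809859  2.12566069 -0.1051404 ] 379.8817234270497
wrist [ 0.36632304 -0.57121055  0.37346233] [ 2.47101764 -1.51794289 -0.21283866] 290.5964781839087
{'time': 0.15, 'q': array([-1.13888247e+00,  2.64585863e-01,  1.60507020e+00, -6.97584933e-06,
        1.27369668e+00, -3.69102113e-02]), 'joint_vel': array([-1.91824259e-03, -3.09927755e-03, -2.23070354e-03, -1.78240198e-03,
       -2.23172612e-04,  2.09793181e-05]), 'joint_torque': array([ 5.72384561e-04, -5.15906167e+01, -3.67959166e+01, -7.23389689e-05,
        8.02325987e-03, -6.89852058e-06]), 'tool_pos': array([ 0.30475577, -0.60168485,  0.24893877]), 'tcp_rot': array([-3.05399528e+00, -7.29303860e-01,  5.52466377e-04]), 'wrist_force': array([-0.0838805 ,  0.28262082, -0.58716964]), 'torque': array([ 0.00838266, -0.01997835,  0.00474582]), 'grip_force': 0.0, 'width': 1.002145164467715}
```

View pics/scene0.png

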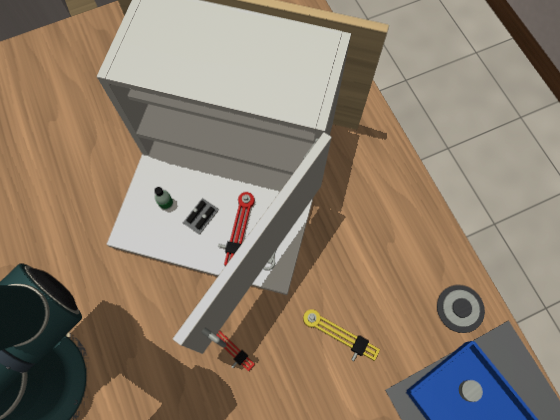

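View pics/top0.png

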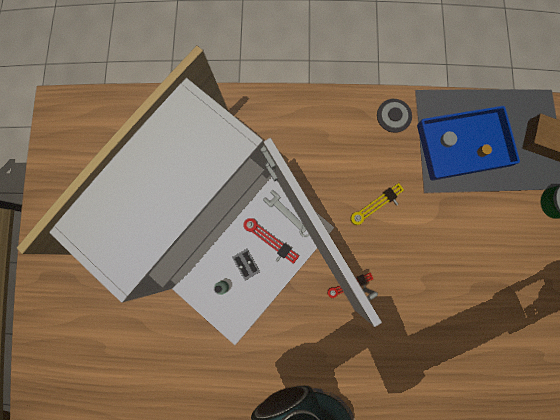

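The scene view has the open door running from (325,140) to (190,345). On the shelf are the bottle (163,198), the pads (201,215), the large red tool (240,225) and the spanner (270,255). In the top view there are three candidates: the large red tool on the shelf (270,240), a small red one on the table (350,285), and a yellow one (377,204). The large red one on the shelf fits: it is red and the larger of the two. Next I'll measure and confirm it in a crop.

Run:
```python
from h import *
import pickle
cs=pickle.load(open('c0.pkl','rb')); t=cs['top']; s=cs['scene']
print('carcass top',plane(t,[(185,80),(52,232),(123,300),(264,148)],.335).round(3).tolist())
print('door top',plane(t,[(264,141),(271,138),(382,322),(376,326)],.335).round(3).tolist())
print('scene door',plane(s,[(329,136),(207,350),(178,340)],.335).round(3).tolist(), 'carc',plane(s,[(100,75),(323,129),(349,34)],.335).round(3).tolist())
for n,c in (('top',t),('scene',s)):
    h=cv2.cvtColor(c['color'],cv2.COLOR_BGR2HSV)
    m=((h[...,0]<6)|(h[...,0]>174))&(h[...,1]>150)&(h[...,2]>70)
    m=cv2.morphologyEx(m.astype(np.uint8),cv2.MORPH_CLOSE,np.ones((9,9)))
    k,l,st,ce=cv2.connectedComponentsWithStats(m)
    for i in range(1,k):
        if st[i,4]<100: continue
        ct=cv2.findContours((l==i).astype(np.uint8),0,1)[0][0]
        b=cv2.boxPoints(cv2.minAreaRect(ct)); e=[(b[0]+b[1])/2,(b[1]+b[2])/2,(b[2]+b[3])/2,(b[3]+b[0])/2]
        z=.042
        print(n,st[i],ce[i].round(1),plane(c,[ce[i]],z).round(3).tolist(),plane(c,e,z).round(3).tolist(), np.array(e).round().tolist())
a=cv2.resize(t['color'][170:320,170:420],None,fx=3,fy=3,interpolation=cv2.INTER_CUBIC)
cv2.imwrite('pics/crop.png',a)
```

```text
carcass top [[0.798, 0.279, 0.335], [0.494, 0.523, 0.335], [0.372, 0.372, 0.335], [0.661, 0.119, 0.335]]
door top [[0.675, 0.12, 0.335], [0.681, 0.107, 0.335], [0.346, -0.1, 0.335], [0.339, -0.089, 0.335]]
scene door [[0.68, 0.109, 0.335], [0.379, -0.121, 0.335], [0.346, -0.092, 0.335]] carc [[0.376, 0.372, 0.335], [0.677, 0.125, 0.335], [0.8, 0.275, 0.335]]
top [244 219  55  44 562] [268.8 238.8] [[0.504, 0.122, 0.042]] [[0.55, 0.185, 0.042], [0.512, 0.109, 0.042], [0.449, 0.053, 0.042], [0.486, 0.128, 0.042]] [[245.0, 221.0], [274.0, 236.0], [295.0, 261.0], [266.0, 245.0]]
top [328 286  15  12 121] [334.4 291.3] [[0.373, -0.048, 0.042]] [[0.384, -0.043, 0.042], [0.382, -0.065, 0.042], [0.363, -0.054, 0.042], [0.365, -0.033, 0.042]] [[332.0, 287.0], [341.0, 288.0], [337.0, 295.0], [328.0, 294.0]]
scene [230 192  24  52 610] [241.7 216.7] [[0.518, 0.138, 0.042]] [[0.505, 0.145, 0.042], [0.551, 0.185, 0.042], [0.532, 0.126, 0.042], [0.487, 0.088, 0.042]] [[235.0, 216.0], [247.0, 192.0], [250.0, 219.0], [237.0, 243.0]]
scene [217 331  23  26 206] [228.6 344.6] [[0.392, -0.096, 0.042]] [[0.378, -0.067, 0.042], [0.397, -0.091, 0.042], [0.401, -0.121, 0.042], [0.382, -0.097, 0.042]] [[217.0, 334.0], [230.0, 341.0], [238.0, 355.0], [224.0, 347.0]]
scene [241 357  14  14 108] [247.4 363.4] [[0.412, -0.144, 0.042]] [[0.406, -0.133, 0.042], [0.419, -0.139, 0.042], [0.417, -0.153, 0.042], [0.403, -0.147, 0.042]] [[242.0, 359.0], [250.0, 359.0], [252.0, 367.0], [244.0, 367.0]]
```

View pics/crop.png

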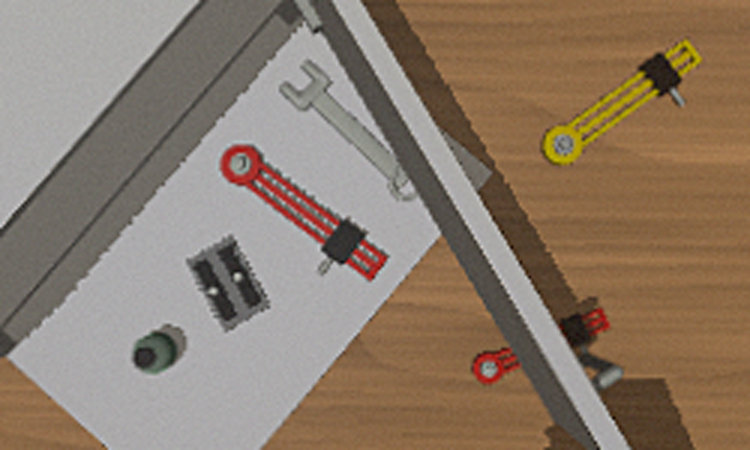

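The crop confirms it: the large red tool is on the shelf at top (270,240), the smaller red one is on the table at (335,291), and the yellow one is excluded. The target's middle is near (0.50, 0.12), and the measured length of 0.166 m matches. The door stands at about 1.26 rad with its hinge near (0.678, 0.113). I'll go to the outer side with fingers shut and tool x along the push direction.

jog_arm --deltas '[0, 0, -0.03, 0, 0, -8, -1, 0.02, -0.02, -0.06, 0, 0, -16, -1, 0.045, -0.04, -0.09, 0, 0, -24, -1, 0.075, -0.065, -0.12, 0, 0, -32, -1, 0.11, -0.095, -0.14, 0, 0, -40, -1, 0.145, -0.125, -0.15, 0, 0, -48, -1, 0.175, -0.155, -0.15, 0, 0, -55, -1, 0.19, -0.17, -0.15, 0, 0, -60, -1]' --squeeze 20

```text
time: 0.95
tool_pos: [0.3985, -0.3617, 0.4008]
tcp_rot: [2.274, 2.167, 0.002]
wrist_force: [-0.0, -0.2, 0.5]
width: 0.001
grip_force: 0.0
```

jog_arm --deltas '[0.03, 0.01, 0, 0, 0, -5, -1, 0.07, 0.025, 0, 0, 0, -11, -1, 0.115, 0.04, 0, 0, 0, -17, -1, 0.16, 0.055, 0, 0, 0, -23, -1, 0.205, 0.07, 0, 0, 0, -28, -1, 0.245, 0.082, 0, 0, 0, -32, -1, 0.28, 0.092, 0, 0, 0, -35, -1, 0.297, 0.097, 0, 0, 0, -35, -1]'

```text
time: 1.75
tool_pos: [0.5112, -0.0705, 0.3996]
tcp_rot: [-1.521, -2.748, -0.001]
wrist_force: [0.6, -0.5, 0.4]
width: -0.002
grip_force: 0.0
```

Run:
```python
from h import *
s=readout.read_state();print(s['tool_pos'],s['q'].round(3),R.from_rotvec(s['tcp_rot']).as_matrix().round(3))
a=read_camera('scene')['color'];b=read_camera('top')['color']
cv2.imwrite('pics/ab1.png',cv2.resize(np.hstack([a,b]),(800,300),interpolation=cv2.INTER_AREA))
```

```text
[ 0.51115762 -0.07048776  0.39959624] [-1.860e-01 -9.700e-02  1.723e+00  1.000e-03  1.516e+00 -7.460e-01] [[-0.531  0.847 -0.   ]
 [ 0.847  0.531  0.001]
 [ 0.001  0.    -1.   ]]
```

View pics/ab1.png

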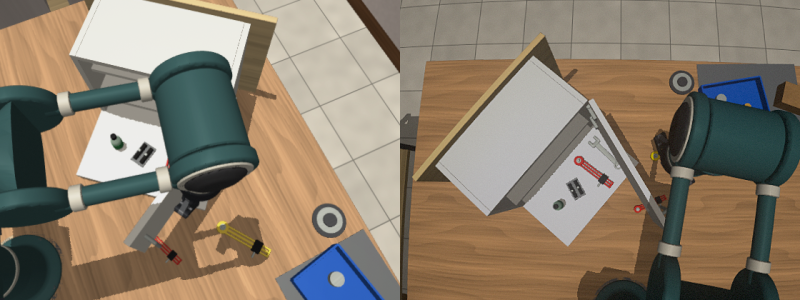

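The arm is on the outer side of the door, with its links well above the panel. I'll lower it and close in.

jog_arm --deltas '[0, 0, 0.02, 0, 0, 0, -1, 0, 0, 0.045, 0, 0, 0, -1, 0, 0, 0.07, 0, 0, 0, -1, 0, 0, 0.075, 0, 0, 0, -1, 0.01, 0, 0.075, 0, 0, 0, -1, 0.02, 0, 0.075, 0, 0, 0, -1, 0.03, 0, 0.075, 0, 0, 0, -1, 0.035, 0, 0.075, 0, 0, 0, -1]'

```text
time: 2.65
tool_pos: [0.4922, -0.0428, 0.3266]
tcp_rot: [1.524, 2.744, 0.002]
wrist_force: [-0.0, -0.5, 0.1]
width: -0.0
grip_force: 0.0
```

Run:
```python
import numpy as np
# arc plan in tool frame at each 1/.. : outer face r, TCP 11 mm off face; hinge axis on inner face
# axis, theta->TCP
H=np.array([.676,.117])
def tcp(th,r=.24,off=.027):
    a=np.radians(140)+th; u=np.array([np.cos(a),np.sin(a)]); n=np.array([np.cos(a+np.pi/2),np.sin(a+np.pi/2)])
    return H+r*u+off*n
for th in np.arange(1.3,-.01,-.1): print(round(th,2),tcp(th).round(3),'tool x yaw',round(50+np.degrees(th),1))
```

```text
1.3 [ 0.493 -0.041] tool x yaw 124.5
1.2 [ 0.479 -0.022] tool x yaw 118.8
1.1 [ 0.466 -0.002] tool x yaw 113.0
1.0 [0.455 0.02 ] tool x yaw 107.3
0.9 [0.446 0.042] tool x yaw 101.6
0.8 [0.44  0.066] tool x yaw 95.8
0.7 [0.436 0.09 ] tool x yaw 90.1
0.6 [0.435 0.114] tool x yaw 84.4
0.5 [0.435 0.138] tool x yaw 78.6
0.4 [0.439 0.162] tool x yaw 72.9
0.3 [0.444 0.185] tool x yaw 67.2
0.2 [0.452 0.208] tool x yaw 61.5
0.1 [0.462 0.23 ] tool x yaw 55.7
-0.0 [0.475 0.251] tool x yaw 50.0
```

jog_arm --deltas '[0.006, 0, 0, 0, 0, 0, -1, 0.012, 0, 0, 0, 0, 0, -1, 0.02, -0.001, 0, 0, 0, 2, -1, 0.029, -0.001, 0, 0, 0, 4, -1, 0.041, -0.001, 0, 0, 0, 7, -1, 0.054, -0.001, 0, 0, 0, 10, -1, 0.067, 0, 0, 0, 0, 13, -1, 0.079, 0.002, 0, 0, 0, 16, -1]'

```text
time: 3.45
tool_pos: [0.4518, 0.0244, 0.3252]
tcp_rot: [1.896, 2.504, -0.002]
wrist_force: [-1.2, -1.9, -0.0]
width: -0.0
grip_force: 1.0
```

jog_arm --deltas '[0.0145, -0.001, 0, 0, 0, 3.5, -1, 0.0295, -0.0015, 0, 0, 0, 7, -1, 0.044, -0.001, 0, 0, 0, 10.5, -1, 0.059, 0.0005, 0, 0, 0, 14, -1, 0.0735, 0.003, 0, 0, 0, 17.5, -1, 0.088, 0.0065, 0, 0, 0, 21, -1, 0.101, 0.01, 0, 0, 0, 24, -1, 0.11, 0.013, 0, 0, 0, 26.5, -1]'

```text
time: 4.25
tool_pos: [0.4342, 0.1343, 0.325]
tcp_rot: [2.419, 2.004, -0.002]
wrist_force: [-0.1, -2.1, 0.1]
width: -0.004
grip_force: 1.0
```

Run:
```python
from h import *
s=readout.read_state();print(s['tool_pos'],s['q'].round(3),np.degrees(np.arctan2(*R.from_rotvec(s['tcp_rot']).as_matrix()[[1,0],0])),s['wrist_force'])
a=read_camera('scene')['color'];b=read_camera('top')['color']
cv2.imwrite('pics/ab2.png',cv2.resize(np.hstack([a,b]),(800,300),interpolation=cv2.INTER_AREA))
```

```text
[0.43415725 0.13432453 0.32501075] [ 2.460e-01 -2.030e-01  1.948e+00 -1.000e-03  1.398e+00  4.330e-01] 79.2850844335419 [-0.10827883 -2.14580074  0.11931678]
```

View pics/ab2.png

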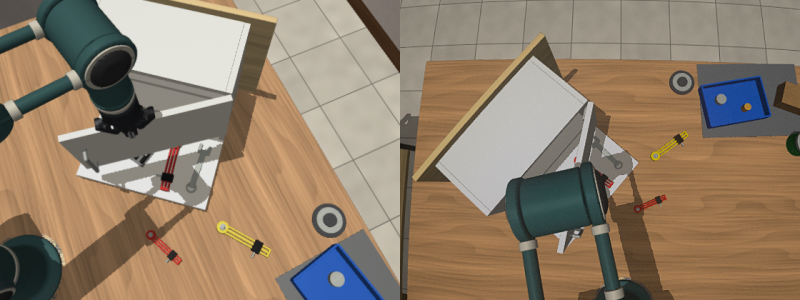

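The door is following the fingertips and now stands at about 0.5 rad. I'll carry on more slowly.

jog_arm --deltas '[0.0105, -0.001, 0, 0, 0, 2.5, -1, 0.0225, -0.0015, 0, 0, 0, 5.5, -1, 0.0355, -0.0015, 0, 0, 0, 8.5, -1, 0.048, -0.0005, 0, 0, 0, 11.5, -1, 0.0605, 0.001, 0, 0, 0, 14.5, -1, 0.071, 0.0025, 0, 0, 0, 17, -1, 0.0795, 0.004, 0, 0, 0, 19, -1, 0.086, 0.006, 0, 0, 0, 20.5, -1]'

```text
time: 5.15
tool_pos: [0.4561, 0.2171, 0.3248]
tcp_rot: [2.736, 1.544, -0.003]
wrist_force: [-2.4, -0.8, 0.6]
width: -0.002
grip_force: 1.0
```

Run:
```python
from h import *
s=readout.read_state();print(s['tool_pos'],np.degrees(np.arctan2(*R.from_rotvec(s['tcp_rot']).as_matrix()[[1,0],0])),s['wrist_force'])
```

```text
[0.45607647 0.21705302 0.32479304] 58.86784392258315 [-2.43967932 -0.76354698  0.64293338]
```

jog_arm --deltas '[0.005, -0.0005, 0, 0, 0, 1.2, -1, 0.01, -0.001, 0, 0, 0, 2.4, -1, 0.0145, -0.001, 0, 0, 0, 3.5, -1, 0.0185, -0.0012, 0, 0, 0, 4.4, -1, 0.022, -0.0014, 0, 0, 0, 5.2, -1, 0.025, -0.0014, 0, 0, 0, 6, -1, 0.0275, -0.0015, 0, 0, 0, 6.6, -1, 0.0295, -0.0015, 0, 0, 0, 7, -1]'

```text
time: 5.95
tool_pos: [0.4706, 0.2434, 0.3249]
tcp_rot: [2.826, 1.373, -0.0]
wrist_force: [-2.0, -1.1, -0.6]
width: 0.004
grip_force: 0.9
```

Now I'll creep on at 1.5 mm per row and watch for the force to rise at the stop.

jog_arm --deltas '[0.0015, 0, 0, 0, 0, 0.4, -1, 0.003, 0, 0, 0, 0, 0.7, -1, 0.0045, -0.0005, 0, 0, 0, 1.0, -1, 0.006, -0.0005, 0, 0, 0, 1.4, -1, 0.0075, -0.0007, 0, 0, 0, 1.7, -1, 0.0085, -0.0007, 0, 0, 0, 2, -1, 0.0095, -0.001, 0, 0, 0, 2, -1, 0.01, -0.001, 0, 0, 0, 2, -1]'

```text
time: 6.75
tool_pos: [0.4752, 0.2503, 0.325]
tcp_rot: [2.847, 1.323, -0.005]
wrist_force: [-4.8, -6.8, 2.1]
width: -0.001
grip_force: 4.3
```

Run:
```python
from h import *
s=readout.read_state();print(s['tool_pos'],np.degrees(np.arctan2(*R.from_rotvec(s['tcp_rot']).as_matrix()[[1,0],0])),s['wrist_force'])
b=read_camera('scene')['color']
cv2.imwrite('pics/s3.png',cv2.resize(b[0:300,50:400],(700,600),interpolation=cv2.INTER_CUBIC))
```

```text
[0.47524343 0.25034645 0.32502389] 49.85329353735441 [-4.76396349 -6.75345683  2.14930077]
```

View pics/s3.png

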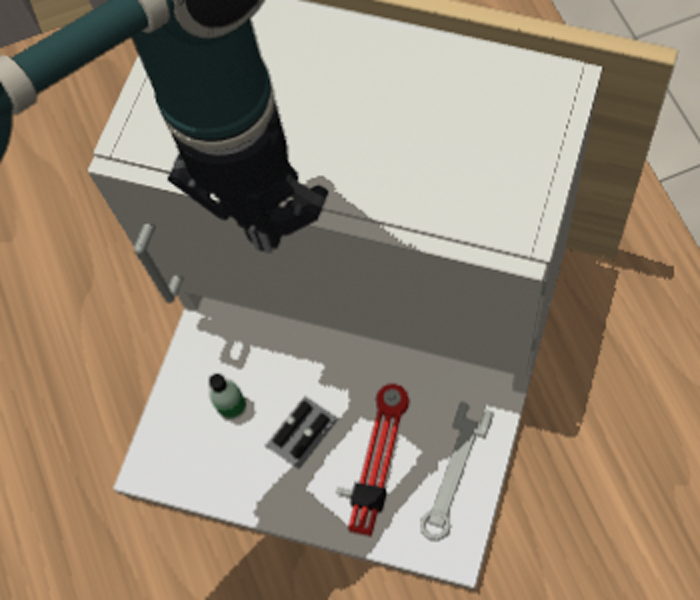

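The door now sits level with the carcass and the push force has risen from 2 N to about 8 N. A little more push will show whether it is on the hard stop.

jog_arm --deltas '[0.001, 0, 0, 0, 0, 0, -1, 0.002, 0, 0, 0, 0, 0, -1, 0.002, 0, 0, 0, 0, 0, -1, 0.002, 0, 0, 0, 0, 0, -1]'

```text
time: 7.2
tool_pos: [0.4752, 0.2504, 0.325]
tcp_rot: [2.846, 1.322, -0.011]
wrist_force: [-8.2, -12.1, 5.1]
width: -0.001
grip_force: 7.0
```

The TCP stayed put and the force rose to 15 N, so the door is on its stop. I'll back off straight and re-measure the tool.

jog_arm --deltas '[-0.003, 0, 0, 0, 0, 0, -1, -0.008, 0, 0, 0, 0, 0, -1, -0.02, 0, 0, 0, 0, 0, -1, -0.04, 0, 0, 0, 0, 0, -1, -0.06, 0, 0, 0, 0, 0, -1, -0.08, 0, 0, 0, 0, 0, -1, -0.09, 0, 0, 0, 0, 0, -1, -0.09, 0, 0, 0, 0, 0, -1]'

```text
time: 8.0
tool_pos: [0.4186, 0.1838, 0.3254]
tcp_rot: [-2.849, -1.323, -0.002]
wrist_force: [0.2, 0.6, 0.2]
width: -0.001
grip_force: 0.0
```

Run:
```python
from h import *
s=readout.read_state();print(s['tool_pos'],R.from_rotvec(s['tcp_rot']).as_matrix().round(3).tolist(),s['wrist_force'])
for n in ('scene','wrist','top'):
    c=read_camera(n); h=cv2.cvtColor(c['color'],cv2.COLOR_BGR2HSV); cv2.imwrite(f'pics/{n}4.png',c['color'])
    m=((h[...,0]<6)|(h[...,0]>174))&(h[...,1]>150)&(h[...,2]>60)
    m=cv2.morphologyEx(m.astype(np.uint8),cv2.MORPH_CLOSE,np.ones((15,15)))
    k,l,st,ce=cv2.connectedComponentsWithStats(m)
    for i in range(1,k):
        if st[i,4]<150: continue
        ct=cv2.findContours((l==i).astype(np.uint8),0,1)[0][0]
        P=plane(c,ct.reshape(-1,2),.043)[:,:2].astype(np.float32)*1000
        (ctr,wh,an)=cv2.minAreaRect(P); print(n,st[i],np.round(ctr),np.round(wh),cv2.boxPoints((ctr,wh,an)).round().tolist())
```

```text
[0.418643   0.18382979 0.32542211] [[0.645, 0.764, 0.001], [0.764, -0.645, 0.001], [0.001, 0.001, -1.0]] [0.22467132 0.58920061 0.19411667]
scene [225 192  29  76 866] [504. 115.] [168.  33.] [[444.0, 55.0], [471.0, 36.0], [564.0, 175.0], [537.0, 193.0]]
scene [204 322  51  49 578] [390. -99.] [ 25. 122.] [[355.0, -47.0], [402.0, -160.0], [425.0, -151.0], [378.0, -38.0]]
wrist [343 111  25  33 548] [537. 170.] [40. 32.] [[511.0, 169.0], [532.0, 145.0], [562.0, 170.0], [541.0, 195.0]]
wrist [348 212  15  16 229] [459.  62.] [24. 21.] [[444.0, 58.0], [461.0, 46.0], [475.0, 65.0], [458.0, 78.0]]
top [244 219  55  44 555] [499. 119.] [166.  32.] [[436.0, 63.0], [462.0, 43.0], [562.0, 175.0], [537.0, 195.0]]
top [328 273  45  25 348] [392. -87.] [ 25. 121.] [[355.0, -37.0], [407.0, -146.0], [429.0, -136.0], [377.0, -27.0]]
```

View pics/scene4.png

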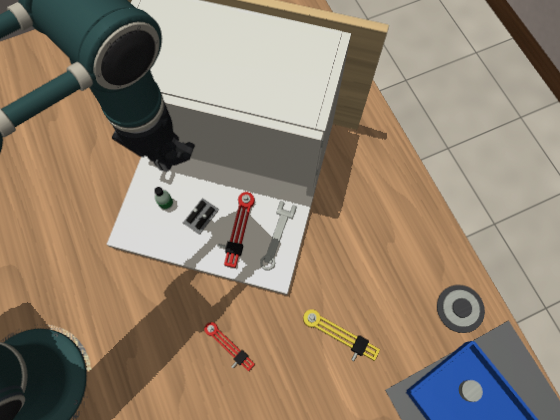

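The door is shut flush and the shelf items have not moved. The tool's middle is at (0.502, 0.117). The lengths of 168 and 166 mm match, and the table one is only about 121 mm. Before going low I'll check the wrist's clearance to the door.

View pics/top4.png

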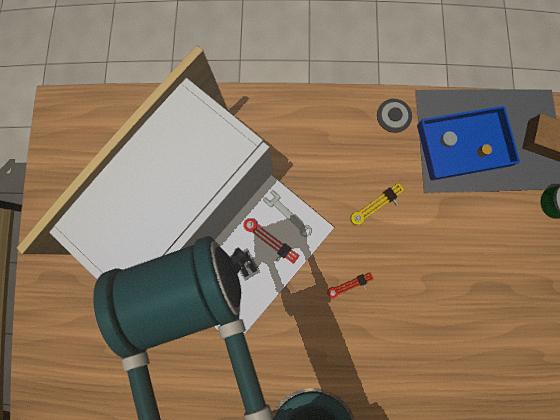

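The drum's end face is at top (226,278) and scene (127,56), and its far end is at top (108,312).

Run:
```python
from h import *
import pickle
cs=pickle.load(open('c0.pkl','rb')); t=cs['top']; s=cs['scene']
o1,d1=ray(t,[(226,278)]);o2,d2=ray(s,[(127,56)])
A=np.c_[d1[0],-d2[0]];k=np.linalg.lstsq(A,o2-o1,rcond=None)[0]
p=o1+k[0]*d1[0];q=o2+k[1]*d2[0];print(p.round(3),q.round(3))
z=(p[2]+q[2])/2
# far-end centre and face edges, same height
P=plane(t,[(226,278),(108,312),(208,240),(238,318)],z);print(P.round(3).tolist())
c=P[:2].mean(0)[:2]; print('axis mid - tcp',(c-[.4186,.1838]).round(3))
```

```text
[0.439 0.129 0.654] [0.439 0.129 0.654]
[[0.439, 0.129, 0.654], [0.401, 0.247, 0.654], [0.475, 0.149, 0.654], [0.401, 0.116, 0.654]]
axis mid - tcp [0.001 0.004]
```

At pointing height the drum's bottom stays near z 0.363, which is above the door top and the board. I'll go across at height, then down.

jog_arm --deltas '[0, 0.015, 0, 0, 0, 0, -1, 0.001, 0.045, 0, 0, 0, 0, -1, 0.002, 0.08, 0, 0, 0, 0, -1, 0.003, 0.1, 0.01, 0, 0, 0, -1, 0.003, 0.107, 0.04, 0, 0, 0, -1, 0.003, 0.107, 0.08, 0, 0, 0, -1, 0.003, 0.107, 0.12, 0, 0, 0, -1, 0.003, 0.107, 0.15, 0, 0, 0, -1]'

```text
time: 8.95
tool_pos: [0.5017, 0.1172, 0.1711]
tcp_rot: [-2.848, -1.323, 0.006]
wrist_force: [-0.1, 0.7, -0.1]
width: -0.002
grip_force: 0.0
```

jog_arm --deltas '[0, 0, 0.02, 0, 0, 0, -1, 0, 0, 0.04, 0, 0, 0, -1, 0, 0, 0.06, 0, 0, 0, -1, 0, 0, 0.07, 0, 0, 0, -1, 0, 0, 0.075, 0, 0, 0, -1, 0, 0, 0.08, 0, 0, 0, -1, 0, 0, 0.08, 0, 0, 0, -1]'

```text
time: 9.65
tool_pos: [0.5031, 0.1178, 0.0949]
tcp_rot: [-2.849, -1.324, 0.0]
wrist_force: [-0.3, -0.2, -0.7]
width: 0.001
grip_force: 0.0
```

Run:
```python
from h import *
s=readout.read_state();print(s['tool_pos'],R.from_rotvec(s['tcp_rot']).as_matrix().round(3).tolist(),s['wrist_force'])
a=read_camera('scene')['color'];b=read_camera('wrist')['color']
cv2.imwrite('pics/ab5.png',np.hstack([cv2.resize(a[60:330,80:350],(400,400),interpolation=cv2.INTER_CUBIC),cv2.resize(b,(400,300)).__class__((0,)) if 0 else cv2.copyMakeBorder(cv2.resize(b,(400,300)),0,100,0,0,0)]))
```

```text
[0.50307034 0.11778522 0.0949172 ] [[0.645, 0.764, -0.0], [0.764, -0.645, 0.0], [0.0, -0.0, -1.0]] [-0.32769776 -0.15055817 -0.66309454]
```

View pics/ab5.png

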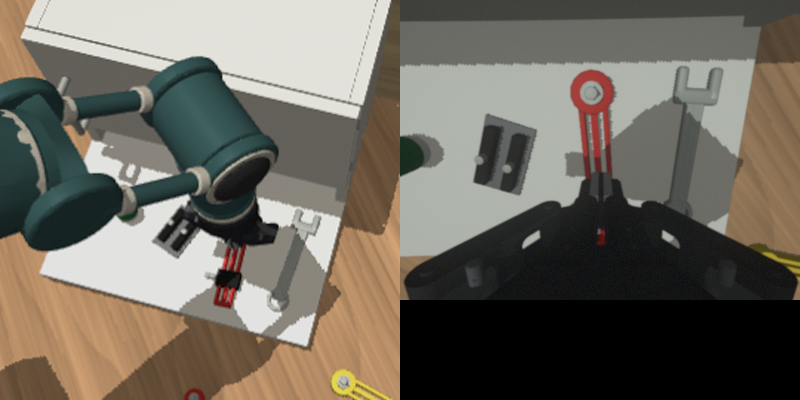

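The fingertips are centred over the red arm in the wrist view (at (600,200) in the picture), the door is shut, and nothing is in the way. I'll go down 18 mm more and hold.

jog_arm --deltas '[0, 0, 0.006, 0, 0, 0, -1, 0, 0, 0.012, 0, 0, 0, -1, 0, 0, 0.016, 0, 0, 0, -1, 0, 0, 0.018, 0, 0, 0, -1, 0, 0, 0.018, 0, 0, 0, -1, 0, 0, 0.018, 0, 0, 0, -1, 0, 0, 0.018, 0, 0, 0, -1, 0, 0, 0.018, 0, 0, 0, -1]'

```text
time: 10.55
tool_pos: [0.5031, 0.1178, 0.0772]
tcp_rot: [2.849, 1.324, 0.001]
wrist_force: [-0.3, -0.0, 0.5]
width: -0.001
grip_force: 0.0
```

jog_arm --deltas '[0, 0, 0, 0, 0, 0, -1, 0, 0, 0, 0, 0, 0, -1, 0, 0, 0, 0, 0, 0, -1, 0, 0, 0, 0, 0, 0, -1, 0, 0, 0, 0, 0, 0, -1, 0, 0, 0, 0, 0, 0, -1, 0, 0, 0, 0, 0, 0, -1, 0, 0, 0, 0, 0, 0, -1]'

```text
time: 11.35
tool_pos: [0.5029, 0.1178, 0.077]
tcp_rot: [-2.849, -1.324, 0.0]
wrist_force: [0.2, -0.3, -0.2]
width: 0.002
grip_force: 0.0
```

jog_arm --deltas '[0, 0, 0, 0, 0, 0, -1, 0, 0, 0, 0, 0, 0, -1, 0, 0, 0, 0, 0, 0, -1, 0, 0, 0, 0, 0, 0, -1, 0, 0, 0, 0, 0, 0, -1, 0, 0, 0, 0, 0, 0, -1, 0, 0, 0, 0, 0, 0, -1, 0, 0, 0, 0, 0, 0, -1]'

```text
time: 12.15
tool_pos: [0.5029, 0.1178, 0.077]
tcp_rot: [2.849, 1.324, 0.0]
wrist_force: [-0.4, 0.3, 0.1]
width: -0.005
grip_force: 0.0
```

jog_arm --deltas '[0, 0, 0, 0, 0, 0, -1, 0, 0, 0, 0, 0, 0, -1, 0, 0, 0, 0, 0, 0, -1, 0, 0, 0, 0, 0, 0, -1, 0, 0, 0, 0, 0, 0, -1, 0, 0, 0, 0, 0, 0, -1, 0, 0, 0, 0, 0, 0, -1, 0, 0, 0, 0, 0, 0, -1]'

```text
time: 12.95
tool_pos: [0.5029, 0.1178, 0.077]
tcp_rot: [-2.849, -1.324, -0.0]
wrist_force: [0.4, -0.6, -0.5]
width: 0.006
grip_force: 0.0
```

jog_arm --deltas '[0, 0, 0, 0, 0, 0, -1, 0, 0, 0, 0, 0, 0, -1, 0, 0, 0, 0, 0, 0, -1, 0, 0, 0, 0, 0, 0, -1, 0, 0, 0, 0, 0, 0, -1, 0, 0, 0, 0, 0, 0, -1, 0, 0, 0, 0, 0, 0, -1, 0, 0, 0, 0, 0, 0, -1]'

```text
time: 13.75
tool_pos: [0.5029, 0.1178, 0.077]
tcp_rot: [-2.849, -1.324, -0.0]
wrist_force: [0.7, -0.5, 0.3]
width: 0.002
grip_force: 0.0
```

Run:
```python
from h import *
s=readout.read_state();print(s['time'],s['tool_pos'],s['wrist_force'])
print(finish_job())
```

```text
13.75 [0.50289828 0.11779635 0.07699026] [ 0.67599131 -0.46345541  0.26964072]
the job is handed in; nothing more can be done
None
```

The door was pushed gently shut onto its stop, and the fingertips held for over 3 s about 13 mm above the large red hanger tool, still pointing at it when I handed the job in at 13.75 s; no contact showed on the shelf items, and no verdict came back.

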